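Shut the circlip drawer and hold the sprung tweezers at their mark

TASK

Push the open drawer of the small circlip cabinet fully home until its catch holds it; that uncovers the circlip tweezers lying in front. Then take the tweezers from the bench, lift them level to about 15 cm or a little more above it, and squeeze them to the mark on their gauge strip (tips 12 mm apart), never pinching the tips shut; leave everything else where it is. Finish still holding the tweezers there, steady at the mark, so that I can hang a circlip on their tips.

Things in the scene. Friction and masses are not known exactly. Their poses are not given: they have to be found in the camera images.
- drawer (a joint): How far the upper drawer of the small grey cabinet is open, in m: 0 = home against a firm stop; starts 85 to 120 mm open, towards the robot. It slides along the cabinet's x axis. Running it in takes 1 to 2 N; from 9 to 3 mm before home a sprung ball must be pushed over (6 to 8 N), after that it is drawn home and held. The lower drawer is shut for good.
- drawer_pull (a point): Middle of the foremost face of the upper drawer's bent finger pull (60 wide, 14 mm high), 69 mm above the bench; moves with the drawer. The pull stands 18 mm out of the flat drawer front (191 wide, from 45 to 83 mm above the bench). With the drawer home this point is at x = -98 mm of the cabinet. Push here along the cabinet's +x.
- kit_cabinet: Small two-drawer grey steel cabinet on the bench, fixed, 160 deep, 200 wide, 88 mm high. Origin at the centre of its underside; its x axis points away from the robot, from the drawer fronts (x = -80 mm) to the back. On its top lie a flat box and a bearing, up to 111 mm above the bench.
- tweezers: Sprung steel circlip tweezers, 153 mm long, about 85 g, balancing at the grip plates, loose, lying flat on the bench before the cabinet, under the open drawer (whose underside is 45 mm above it). Origin at their underside, midway between the two ribbed grip plates; x points to the tips (ends at +51 mm; bow at -102 mm), y left, z up.
- jaw_l (a joint): How far each arm of the tweezers has closed, in rad: 0 free (tips 26 mm apart), 0.050 at the mark (tips 12 mm apart), 0.09 tips shut. Both arms always move alike. The arms spring open again; at the mark it takes about 9 N on each grip plate.
- tip_l (a point): Inner face of the left (+y) tip of the tweezers, on the tool at x = +50, z = +10 mm; the tip gap is the distance to tip_r.
- tip_r (a point): Inner face of the right (-y) tip of the tweezers, on the tool at x = +50, z = +10 mm.
- con_rod: Bystander: a steel connecting rod, 172 x 82 x 20 mm, lying loose to the left of the tweezers. Origin under its middle.
- piston: Bystander: an aluminium piston, 66 mm across and 57 mm high, standing loose near the bench's front edge. Origin at the centre of its underside.
- grip (a point): Midway between the two grip plates, 10 mm above the tweezers' underside. The plates are 30 mm long (x) and 20 mm high, 42 mm wide over their outsides when free and about 33 mm at the mark. Squeezing them together along the tweezers' y closes the tips.
- mark (a point): The long line on the aluminium gauge strip that is fixed to the left arm and crosses both arms at x = +32 mm of the tweezers (strip 9 mm wide, 46 mm long, its top 19 mm above the tweezers' underside). The tips are 12 mm apart when the small nib on the right arm, beside the strip, stands level with this line.

How it is judged:
By the outcome, as a careful person would: the job done as asked, in the order asked, and still so for the second after the job is handed in, while the arm keeps its last pose, push and grip.
It also fails if it takes over 54 s, if anything falls off the work surface, if the arm or the gripper's body presses on something with over 40 N, if the wrist force passes 120 N, or if a joint passes its speed limit or range.

ROBOT

A 7-joint arm with a two-finger parallel gripper is mounted at the origin on a cart in front of the work surface, level with it; the furniture and walls round the work are solid. World frame = base frame: x ahead of the robot, y to its left, z up, the work surface at z = 0. Lengths are in m, angles in rad, forces in N, time in s.
With the tool pointing down it reaches from about 0.425 to 0.925 m from the base axis. Payload 6.8 kg.
Tool frame: the origin (TCP) lies midway between the tips of the shut fingers; the grasp point (between the pads) lies 19 mm behind it; z points along the fingers, x is the direction in which the jaws open and shut, and the axes are right-handed (so a half turn about z gives the same grasp; the last joint's range is limited). The gripper opens to 88 mm and grips with 3 to 60 N. Pads are 20 mm wide; open, the fingers measure 115 mm over their backs; the gripper's body (75 mm by 178 mm) begins 61 mm behind the grasp point.
Start: joints at [1.176, 0.477, 0.022, 1.555, -0.011, 1.109, -0.083], TCP at [0.191, -0.647, 0.223] pointing down, gripper open.
Joint ranges: [-2.96, 2.96], [-0.34, 2.1], [-1.41, 1.46], [0.24, 2.44], [-1.37, 4.51], [0.17, 1.92], [-2.96, 2.96]. Speed limits (rad/s): [2.39, 2.39, 3.14, 3.14, 3.14, 3.14, 3.14].

INTERFACE

Orientations are given as a unit quaternion [x, y, z, w].
In Python, from rig import robot gives the robot as it stands. The module is installed in compiled form; this text tells all that it offers.
- The arm moves only by the tool jog_arm, never from a script. Its argument "plan" is one flat list of numbers, 7 for each row, row after row: the shift along the world's x, y, z in m, then the turn, a rotation vector about the world's x, y, z in rad, then the opening, from 0 (shut) to 1 (fully open). A call has 1 to 20 rows; each row is the pose to reach, as a shift and turn from the pose commanded when the call began; what a row does not reach only later rows make up. A row lasts 1/8 s, in which the tool goes at most 62.5 mm and 10.7 degrees, less where a joint would pass 70% of its speed; a pose out of reach is approached as far as the arm can. A call with a gripper value outside its range is refused whole. The fingers move at their own pace and stop on an object; "squeeze" is the grip in N (left out, the last holds). Time passes only in rows, so rows that repeat a pose let the fingers close. It gives the time, the measured TCP pose, the force and the opening at its end, in the units of the state.
- robot.get_state(): the state, without advancing time (a new reading comes with each control period).
- robot.capture(name): name is "scene" or "top"; returns a dict with "pixels" (420x560x3 uint8, red, green, blue), "range_z" (420x560 float32, m along the optical axis (not along the pixel's ray), 0 where there is no reading), "vfov" (degrees; the focal length in pixels is half the picture's height over the tangent of half this angle, whatever the lens; pixels are square), "cx", "cy" (the principal point, pixels), "pose" (4x4, takes a point from camera to world coordinates). Camera axes: x right, y down, z forward; pixel columns grow to the right and rows downward; lengths in m; the calibration is good to about 2 mm. A picture is of the moment at which its call begins.
- robot.sign_off(): hands the job in, once; it reports no verdict.
Trained networks look in the newest picture that a camera, given by its name, has taken for a name from the list of things; names that differ only in an ending like _2 or _b are one class to them, and where a whole thing is asked for, a point or a joint stands for the part that bears it (a point fixed in the world has none). Each returns a list of dicts, best first, with "confidence" (0 to 1); they miss things now and then, are a little off and sometimes report something else, mostly with a low value. They report only what shows in the picture. A call takes as long as a camera call.
- robot.boxes_of(camera, query): "uv" ([column, row] in pixels, amid what is visible of it).
- robot.cut_out(camera, query): "pixels" (420x560 bool, what is visible of it) and "uv" ([column, row] in pixels, amid what is visible of it).
- robot.mark_of(camera, query): "uv" ([column, row] in pixels: a listed point, or the origin of a listed thing).
The state is a dict: "time_s": time; "joint_positions": joint angles; "qd": joint speeds; "joint_torque": joint torques, N m; "eef_pos": TCP position; "tool_rot": TCP orientation; "force": force on the tool from outside, world axes, zero at the start; "moment": the same for the moment, N m; "finger_gap": finger opening in m.
Only numpy, scipy, OpenCV 4.12 (cv2) and the standard library are available. Lean on these libraries where they do the work, as an engineer would, in place of code of your own. Each camera call takes 0.05 s, during which the arm holds its last target.

## Working session

There is one attempt and no reset: what is moved stays moved. The work goes in short steps, Python scripts to look and compute and a tool call to move; the robot and the scene stay as the last step left them, time stands still between calls to the robot, and variables do not carry over. Pictures are saved under pics/ and viewed, and the job is handed in when it is done.

Besides the shell and the picture viewer there is one more tool, called after "Request:" as name(argument=value, ...) on one line, values as JSON. jog_arm: Moves the arm, as the interface text tells. Its arguments: {"type":"object","properties":{"plan":{"type":"array"},"squeeze":{"type":"number"}},"required":["plan"]}

```bash
mkdir -p pics; cat > h.py <<'E'
import numpy as np, cv2
from rig import robot
def cap(n,fn=None):
    c=robot.capture(n)
    if fn: cv2.imwrite('pics/'+fn,c['pixels'][:,:,::-1])
    return c
def w(c,uv,z=None,d=None):
    f=210/np.tan(np.radians(c['vfov'])/2)
    u,v=uv
    r=np.array([(u-c['cx'])/f,(v-c['cy'])/f,1.])
    P=c['pose']
    if z is not None:
        rw=P[:3,:3]@r; t=(z-P[2,3])/rw[2]; return P[:3,3]+t*rw
    if d is None: 
        d=c['range_z'][int(round(v)),int(round(u))]
    return P[:3,:3]@(r*d)+P[:3,3]
def cloud(c):
    f=210/np.tan(np.radians(c['vfov'])/2)
    v,u=np.mgrid[:420,:560]; d=c['range_z']
    p=np.stack([(u-c['cx'])/f*d,(v-c['cy'])/f*d,d],-1)
    o=p@c['pose'][:3,:3].T+c['pose'][:3,3]; o[d==0]=np.nan
    return o
E
python3 - <<'E'
from h import *
np.set_printoptions(precision=4,suppress=True)
s=robot.get_state()
for k in s: print(k,s[k])
for n in ('scene','top'):
    c=cap(n,n+'0.png'); print(n,c['vfov'],c['cx'],c['cy']);print(c['pose'])
    for q in ('drawer_pull','kit_cabinet','tweezers','con_rod','piston','grip','mark','tip_l','tip_r'):
        for r in robot.mark_of(n,q)[:2]:
            print(q,r['uv'],round(r['confidence'],2),w(c,r['uv']))
E
```

```text
time_s 0.0
joint_positions [ 1.1759  0.4778  0.0223  1.5564 -0.0115  1.1093 -0.0831]
qd [-0.0008 -0.0021 -0.0001  0.0014 -0.0015 -0.0005  0.0011]
joint_torque [ -0.0014 -58.2858   1.5339 -27.2611  -0.0544   0.0171   0.0002]
eef_pos [ 0.1907 -0.6469  0.2217]
tool_rot [ 0.8009 -0.5988 -0.0008 -0.0005]
force [-1.2418 -0.7564  0.0012]
moment [-0.049   0.0212 -0.0103]
finger_gap 0.08793372253614806
scene 56.28613162180872 276.92862433972306 214.30625966495256
[[ 0.8203 -0.4359  0.3701  0.2071]
 [-0.5718 -0.6333  0.5214 -0.5541]
 [ 0.0071 -0.6394 -0.7688  0.7282]
 [ 0.      0.      0.      1.    ]]
drawer_pull [279.5, 239.8] 0.86 [ 0.4876 -0.1691  0.0737]
kit_cabinet [354.5, 224.7] 0.87 [ 0.6329 -0.2338  0.0868]
tweezers [285.9, 255.3] 0.88 [ 0.508  -0.1665 -0.004 ]
con_rod [236.7, 195.0] 0.74 [0.5078 0.0435 0.0065]
piston [196.9, 230.9] 0.72 [ 0.3646 -0.0321  0.0474]
piston [285.0, 257.5] 0.61 [ 0.5023 -0.1711 -0.0022]
grip [286.0, 256.2] 0.94 [ 0.5062 -0.1694 -0.0025]
grip [235.6, 191.9] 0.65 [0.5077 0.0476 0.0142]
top 57.406892459940345 282.10634229508446 218.42579576972062
[[-0.0115 -0.9924  0.1228  0.4221]
 [-0.9999  0.0121  0.0043 -0.0896]
 [-0.0058 -0.1228 -0.9924  0.9262]
 [ 0.      0.      0.      1.    ]]
drawer_pull [317.9, 234.4] 0.97 [ 0.4907 -0.165   0.0751]
kit_cabinet [322.5, 158.0] 0.88 [ 0.6608 -0.1779  0.0903]
kit_cabinet [245.7, 289.6] 0.41 [ 0.3705 -0.0026  0.0567]
tweezers [320.3, 229.3] 0.61 [ 0.5019 -0.1705  0.0765]
con_rod [226.1, 229.4] 0.55 [0.5102 0.0485 0.0146]
piston [247.6, 285.9] 0.72 [ 0.3788 -0.0072  0.0609]
piston [323.8, 155.4] 0.66 [ 0.6664 -0.1808  0.0914]
mark [323.2, 157.8] 0.51 [ 0.6615 -0.1796  0.0894]
```

View pics/scene0.png

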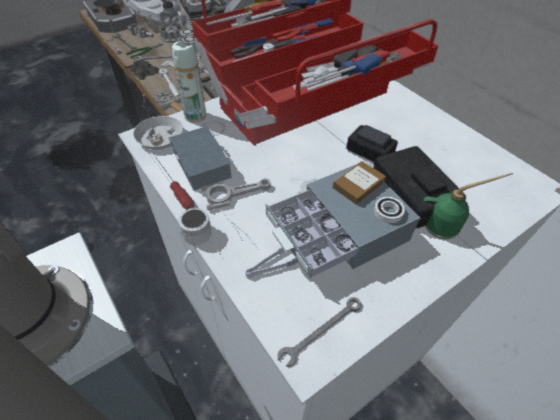

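View pics/top0.png

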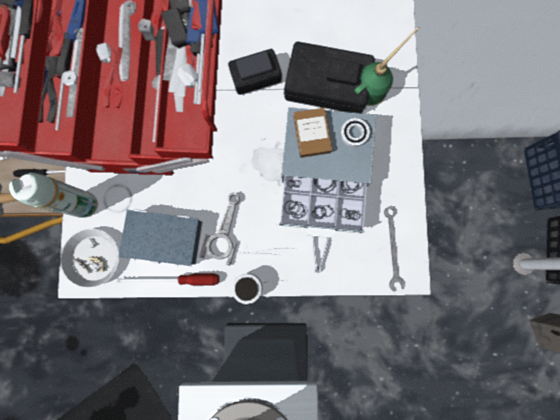

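```bash
python3 - <<'E'
from h import *
np.set_printoptions(precision=4,suppress=True)
c=cap('top'); p=cloud(c).reshape(-1,3)
# cabinet top z 80-115
def rect(m,name):
    q=p[m]; 
    r=cv2.minAreaRect((q[:,:2]*1000).astype(np.float32)); print(name,len(q),r, np.round(np.percentile(q[:,2],[2,50,98]),4)); print(cv2.boxPoints(r))
x,y,z=p.T
rect((z>.078)&(z<.125)&(x>.55)&(x<.85)&(y<-.02)&(y>-.4),'cab')
rect((z>.06)&(z<.1)&(x>.45)&(x<.62)&(y<-.02)&(y>-.4),'drawer')
rect((z>.062)&(z<.08)&(x>.45)&(x<.51)&(y<-.1)&(y>-.25),'pull')
print(np.nanmedian(z[(abs(x-.45)<.03)&(abs(y+.1)<.3)]))
E
```

```text
cab 6609 ((737.8606567382812, -204.6054229736328), (218.9728240966797, 277.0497131347656), 76.88978576660156) [0.0825 0.0905 0.1137]
[[ 578.1122 -279.8172]
 [ 847.9407 -342.659 ]
 [ 897.6091 -129.3936]
 [ 627.7806  -66.5518]]
drawer 1203 ((552.2274780273438, -181.6937255859375), (205.15640258789062, 135.63941955566406), 89.45988464355469) [0.061  0.0768 0.0915]
[[ 483.4438 -283.6281]
 [ 619.0772 -284.9067]
 [ 621.0112  -79.7594]
 [ 485.3777  -78.4808]]
pull 298 ((496.9451904296875, -183.1077423095703), (133.20782470703125, 25.158424377441406), 89.57694244384766) [0.0653 0.0767 0.0795]
[[ 483.8745 -249.617 ]
 [ 509.0323 -249.8027]
 [ 510.0158 -116.5985]
 [ 484.8581 -116.4128]]
0.0022681260857401186
```

```bash
python3 - <<'E'
from h import *
np.set_printoptions(precision=4,suppress=True)
c=cap('top'); 
cv2.imwrite('pics/tz.png',cv2.resize(c['pixels'][90:290,260:410,::-1],None,fx=4*.75,fy=3,interpolation=cv2.INTER_CUBIC))
c2=cap('scene'); 
cv2.imwrite('pics/sz.png',cv2.resize(c2['pixels'][180:290,220:370,::-1],None,fx=5,fy=5,interpolation=cv2.INTER_CUBIC))
for n,cc in(('top',c),('scene',c2)):
  for q in('kit_cabinet','tweezers','drawer'):
    r=robot.cut_out(n,q)
    if not r: continue
    r=r[0]; m=r['pixels']; p=cloud(cc)[m]; p=p[~np.isnan(p[:,0])]
    print(n,q,r['confidence'],m.sum(),np.percentile(p,[1,50,99],axis=0))
    if q=='kit_cabinet':
        a=p[(p[:,2]>.080)&(p[:,2]<.095)]; b=cv2.minAreaRect((a[:,:2]*1000).astype(np.float32)); print(b,cv2.boxPoints(b))
    ys,xs=np.nonzero(m); print(xs.min(),xs.max(),ys.min(),ys.max())
E
```

```text
top kit_cabinet 0.97 10595 [[ 0.4944 -0.2899  0.0467]
 [ 0.6341 -0.186   0.0884]
 [ 0.7686 -0.0884  0.1137]]
((630.7005615234375, -186.48072814941406), (200.18051147460938, 285.47998046875), 83.8637924194336) [[ 478.0795 -270.7397]
 [ 761.9238 -301.2553]
 [ 783.3217 -102.2218]
 [ 499.4773  -71.7061]]
279 375 107 237
top drawer 0.69 4423 [[ 0.4893 -0.2742  0.0462]
 [ 0.5594 -0.1805  0.0511]
 [ 0.6245 -0.0859  0.085 ]]
279 367 176 237
scene kit_cabinet 0.78 10973 [[ 0.4918 -0.2952  0.003 ]
 [ 0.6299 -0.2014  0.0739]
 [ 0.7661 -0.0809  0.1093]]
((637.3104248046875, -183.48193359375), (202.50721740722656, 269.0771484375), 83.85084533691406) [[ 492.7    -269.7416]
 [ 760.2289 -298.5643]
 [ 781.9209  -97.2223]
 [ 514.3919  -68.3995]]
265 418 162 277
scene tweezers 0.61 475 [[ 0.4038 -0.1964 -0.0038]
 [ 0.4496 -0.1697  0.0095]
 [ 0.5107 -0.1449  0.019 ]]
244 296 249 279
scene drawer 0.9 4609 [[ 0.4874 -0.2722  0.0437]
 [ 0.5613 -0.1785  0.0515]
 [ 0.6335 -0.0803  0.0809]]
265 357 190 277
```

View pics/tz.png

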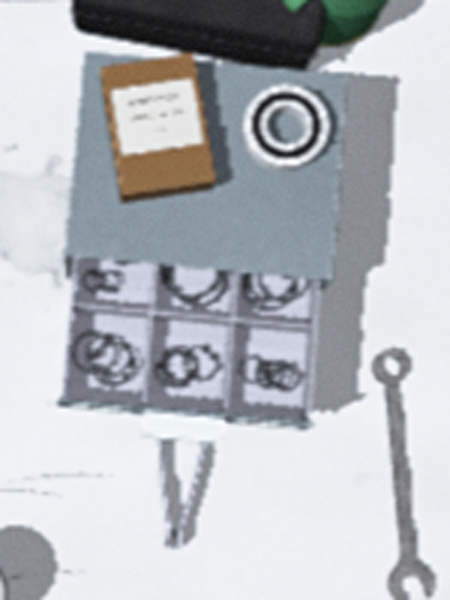

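View pics/sz.png

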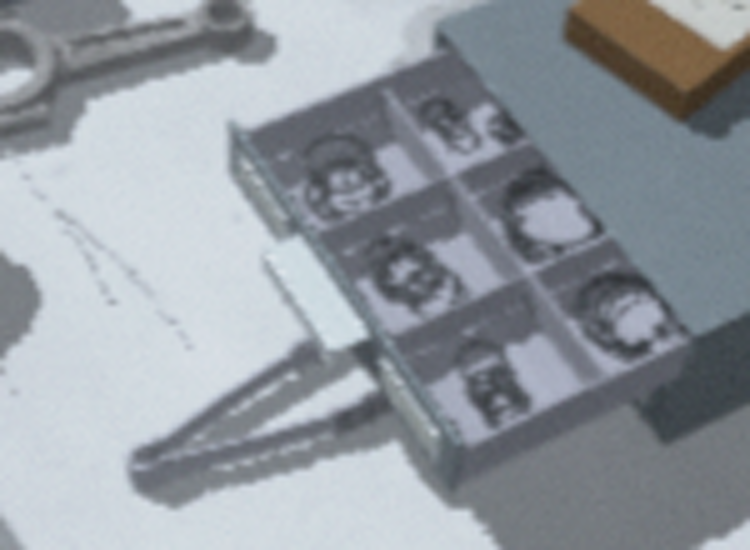

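Request:
jog_arm(plan=[0.025,0.048,0,0,0,-0.04,0,0.06,0.11,0,0,0,-0.1,0,0.1,0.18,0,0,0,-0.16,0,0.135,0.25,0,0,0,-0.22,0,0.17,0.32,-0.01,0,0,-0.28,0,0.2,0.385,-0.02,0,0,-0.34,0,0.23,0.445,-0.02,0,0,-0.38,0,0.25,0.48,-0.03,0,0,-0.393,0,0.25,0.484,-0.06,0,0,-0.393,0,0.25,0.484,-0.1,0,0,-0.393,0,0.25,0.484,-0.14,0,0,-0.393,0,0.25,0.484,-0.166,0,0,-0.393,0,0.25,0.484,-0.168,0,0,-0.393,0,0.25,0.484,-0.168,0,0,-0.393,0])

```text
time_s: 3.2
eef_pos: [0.4416, -0.1636, 0.0554]
tool_rot: [-0.669, 0.744, -0.0, 0.0]
force: [-1.1, -0.1, 0.5]
finger_gap: 0.0008
```

```bash
python3 - <<'E'
from h import *
np.set_printoptions(precision=4,suppress=True)
s=robot.get_state(); print(s['time_s'],s['eef_pos'],s['tool_rot'],s['force'],s['joint_positions'])
c=cap('scene','s1.png')
cv2.imwrite('pics/s1z.png',cv2.resize(c['pixels'][150:300,180:400,::-1],None,fx=3.5,fy=3.5,interpolation=cv2.INTER_CUBIC))
for q in ('drawer_pull',):
  for r in robot.mark_of('scene',q)[:2]: print(r['uv'],r['confidence'],w(c,r['uv'],z=.069),w(c,r['uv'],z=.076))
E
```

```text
3.2 [ 0.4416 -0.1636  0.0554] [-0.6686  0.7437 -0.0004  0.0003] [-1.135  -0.1042  0.5373] [ 0.3835  0.4023 -0.1922  2.1584  0.1348  0.5907 -1.5829]
[278.9, 241.0] 0.83 [ 0.4868 -0.1682  0.069 ] [ 0.4838 -0.1723  0.076 ]
```

View pics/s1z.png

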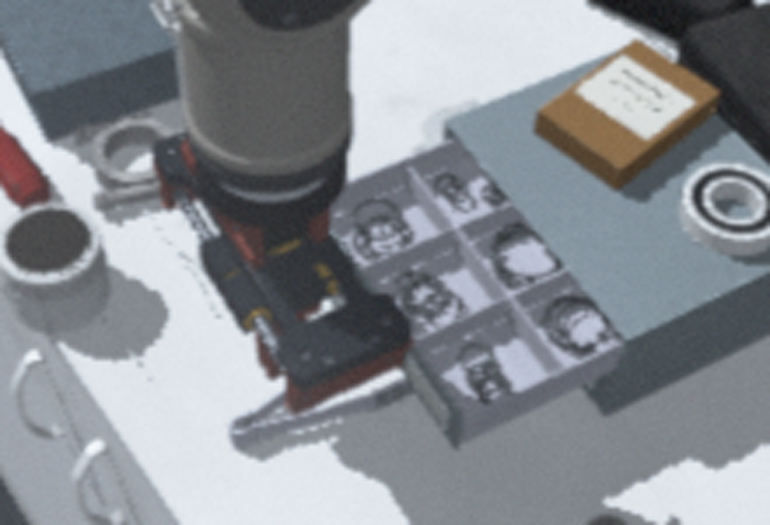

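Request:
jog_arm(plan=[0.01,-0.001,0,0,0,0,0,0.02,-0.002,0,0,0,0,0,0.03,-0.003,0,0,0,0,0,0.037,-0.004,0,0,0,0,0,0.044,-0.005,0,0,0,0,0,0.052,-0.0055,0,0,0,0,0,0.06,-0.0065,0,0,0,0,0,0.068,-0.007,0,0,0,0,0,0.076,-0.008,0,0,0,0,0,0.084,-0.009,0,0,0,0,0,0.092,-0.01,0,0,0,0,0,0.1,-0.0105,0,0,0,0,0,0.108,-0.0115,0,0,0,0,0,0.115,-0.0125,0,0,0,0,0,0.12,-0.013,0,0,0,0,0,0.124,-0.0135,0,0,0,0,0,0.124,-0.0135,0,0,0,0,0])

```text
time_s: 5.42
eef_pos: [0.5656, -0.1771, 0.0548]
tool_rot: [-0.669, 0.744, -0.0, 0.0]
force: [-0.3, 0.4, -0.1]
finger_gap: 0.0004
```

```bash
python3 - <<'E'
from h import *
np.set_printoptions(precision=4,suppress=True)
s=robot.get_state(); print(s['time_s'],s['eef_pos'],s['tool_rot'],s['force'],s['joint_positions'])
c=cap('scene','s2.png')
cv2.imwrite('pics/s2z.png',cv2.resize(c['pixels'][150:300,180:400,::-1],None,fx=3.5,fy=3.5,interpolation=cv2.INTER_CUBIC))
E
```

```text
5.425 [ 0.5656 -0.1771  0.0548] [-0.6686  0.7437 -0.0004  0.0003] [-0.334   0.4112 -0.1254] [ 0.3328  0.554  -0.1765  1.877   0.1404  0.7215 -1.6004]
```

View pics/s2z.png

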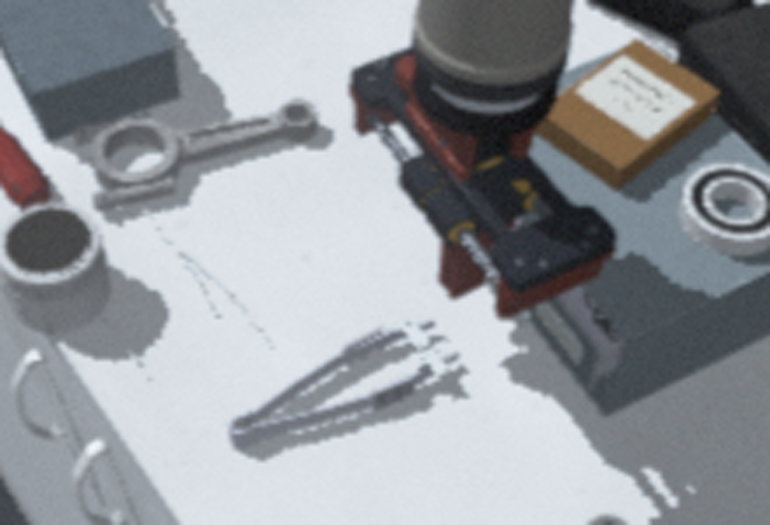

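Request:
jog_arm(plan=[0.003,-0.0003,0,0,0,0,0,0.006,-0.0006,0,0,0,0,0,0.009,-0.001,0,0,0,0,0,0.011,-0.0012,0,0,0,0,0,0.013,-0.0014,0,0,0,0,0,0.015,-0.0016,0,0,0,0,0,0.016,-0.0017,0,0,0,0,0,0.016,-0.0017,0,0,0,0,0])

```text
time_s: 6.48
eef_pos: [0.5772, -0.1784, 0.0542]
tool_rot: [-0.668, 0.744, 0.003, -0.003]
force: [-11.9, 1.1, 9.5]
finger_gap: 0.0004
```

Request:
jog_arm(plan=[0.001,-0.0001,0,0,0,0,0,0.002,-0.0002,0,0,0,0,0,0.003,-0.0003,0,0,0,0,0,0.003,-0.0003,0,0,0,0,0])

```text
time_s: 6.98
eef_pos: [0.5831, -0.179, 0.0543]
tool_rot: [-0.668, 0.744, 0.001, -0.001]
force: [-4.3, -0.9, 0.5]
finger_gap: 0.0002
```

Request:
jog_arm(plan=[0.001,-0.0001,0,0,0,0,0,0.002,-0.0002,0,0,0,0,0,0.002,-0.0002,0,0,0,0,0])

```text
time_s: 7.35
eef_pos: [0.5831, -0.179, 0.0542]
tool_rot: [-0.668, 0.744, 0.002, -0.002]
force: [-11.3, 1.5, 6.4]
finger_gap: 0.0003
```

Request:
jog_arm(plan=[0.001,-0.0001,0,0,0,0,0,0.002,-0.0002,0,0,0,0,0,0.002,-0.0002,0,0,0,0,0])

```text
time_s: 7.72
eef_pos: [0.5832, -0.179, 0.0543]
tool_rot: [-0.668, 0.744, 0.004, -0.003]
force: [-16.8, 0.8, 12.2]
finger_gap: 0.0011
```

Request:
jog_arm(plan=[-0.003,0.0003,0,0,0,0,0,-0.008,0.0008,0,0,0,0,0,-0.02,0.002,0,0,0,0,0,-0.05,0.005,0,0,0,0,0,-0.06,0.006,0.04,0,0,0,0,-0.1,0.06,0.1,0,0,0,0.5,-0.12,0.12,0.15,0,0,0,1,-0.13,0.15,0.17,0,0,0,1,-0.13,0.15,0.17,0,0,0,1])

```text
time_s: 8.85
eef_pos: [0.4583, -0.0265, 0.2272]
tool_rot: [-0.67, 0.742, -0.002, 0.002]
force: [0.4, -0.2, -0.7]
finger_gap: 0.0367
```

```bash
python3 - <<'E'
from h import *
np.set_printoptions(precision=4,suppress=True)
s=robot.get_state(); print(s['time_s'],s['eef_pos'],s['tool_rot'],s['force'],s['finger_gap'])
for n in('scene','top'):
  c=cap(n,n+'3.png')
  sl=(slice(180,290),slice(220,370)) if n=='scene' else (slice(140,290),slice(250,400))
  cv2.imwrite(f'pics/{n}3z.png',cv2.resize(c['pixels'][sl][:,:,::-1],None,fx=4,fy=4,interpolation=cv2.INTER_CUBIC))
  for q,z in (('drawer_pull',.069),('tweezers',0),('grip',.01),('mark',.019),('tip_l',.01),('tip_r',.01)):
    for r in robot.mark_of(n,q)[:2]: print(n,q,r['uv'],round(r['confidence'],2),w(c,r['uv'],z=z))
E
```

```text
8.85 [ 0.4583 -0.0265  0.2272] [-0.6701  0.7422 -0.0018  0.0019] [ 0.3684 -0.2176 -0.6699] 0.036746792863842324
scene drawer_pull [324.7, 221.7] 0.59 [ 0.5974 -0.1823  0.069 ]
scene tweezers [290.2, 258.5] 0.82 [ 0.5093 -0.1808  0.    ]
scene grip [284.4, 257.2] 0.68 [ 0.4967 -0.1761  0.01  ]
scene mark [301.0, 250.5] 0.55 [ 0.5331 -0.1872  0.019 ]
scene tip_l [304.0, 245.8] 0.76 [ 0.5504 -0.1762  0.01  ]
scene tip_l [307.4, 251.0] 0.65 [ 0.548  -0.1916  0.01  ]
scene tip_r [304.0, 245.8] 0.76 [ 0.5504 -0.1762  0.01  ]
scene tip_r [307.4, 251.0] 0.65 [ 0.548  -0.1916  0.01  ]
top drawer_pull [321.2, 188.2] 0.94 [ 0.5964 -0.1755  0.069 ]
top tweezers [321.0, 229.5] 0.54 [ 0.5086 -0.1795  0.    ]
top grip [320.2, 228.9] 0.67 [ 0.5091 -0.1766  0.01  ]
top grip [321.9, 185.4] 0.3 [ 0.6153 -0.1833  0.01  ]
top mark [327.2, 216.2] 0.57 [ 0.5384 -0.1931  0.019 ]
top tip_l [319.4, 210.6] 0.69 [ 0.5534 -0.1757  0.01  ]
top tip_l [325.4, 215.1] 0.52 [ 0.5423 -0.1899  0.01  ]
top tip_r [319.4, 210.6] 0.69 [ 0.5534 -0.1757  0.01  ]
top tip_r [325.4, 215.1] 0.52 [ 0.5423 -0.1899  0.01  ]
```

View pics/scene3z.png

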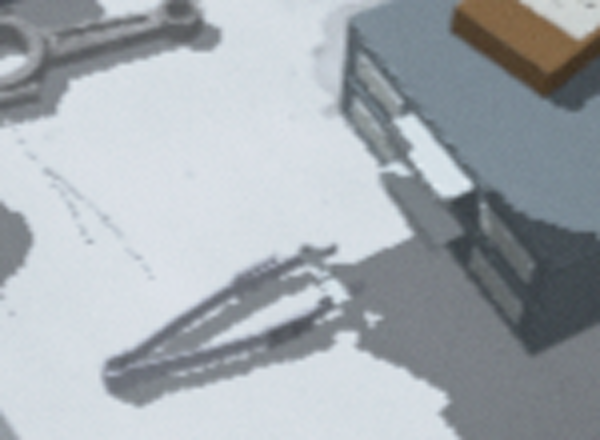

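View pics/top3z.png

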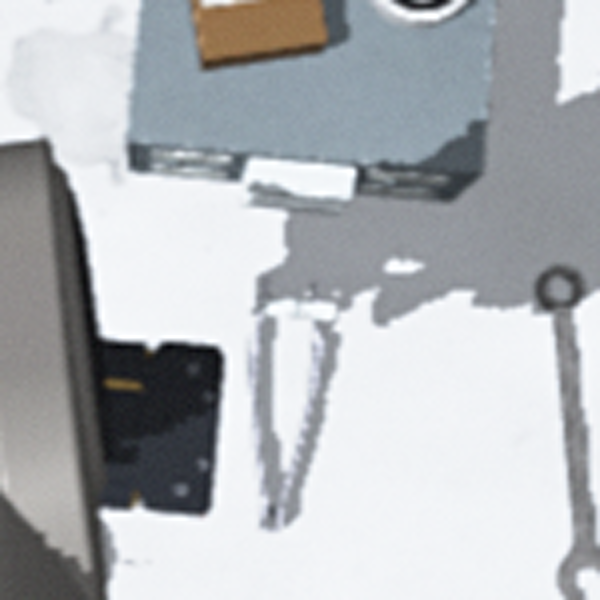

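```bash
python3 - <<'E'
from h import *
np.set_printoptions(precision=4,suppress=True)
for n,bow in(('scene',(247,271)),('top',(318.7,270))):
  c=cap(n); P=cloud(c)
  print(n,'bow',w(c,bow,z=.012))
  tb=[P[...,2]<.03,]
  m=(P[...,2]>.008)&(P[...,2]<.03)&(P[...,0]>.38)&(P[...,0]<.57)&(abs(P[...,1]+.175)<.045)
  q=P[m]; print(len(q), np.percentile(q,[0,50,100],axis=0))
  for x0 in np.arange(.39,.58,.01):
    s=q[abs(q[:,0]-x0)<.005]
    if len(s): print(round(x0,3),len(s),s[:,1].min(),np.mean([s[:,1].min(),s[:,1].max()]),s[:,1].max(),s[:,2].max())
  for r in robot.cut_out(n,'tweezers')[:1]:
    mm=r['pixels']; ys,xs=np.nonzero(mm)
    W=np.array([w(c,(a,b),z=.012) for a,b in zip(xs,ys)])
    print('cut',r['confidence'],len(W))
    for x0 in np.arange(.39,.58,.01):
      s=W[abs(W[:,0]-x0)<.005]
      if len(s): print(round(x0,3),len(s),s[:,1].min(),s[:,1].mean(),s[:,1].max())
E
```

```text
scene bow [ 0.4105 -0.1605  0.012 ]
449 [[ 0.403  -0.2045  0.0081]
 [ 0.4889 -0.1708  0.0148]
 [ 0.5561 -0.1534  0.0205]]
0.4 7 -0.16983429275002432 -0.16626975256711593 -0.16270521238420754 0.01868301810278772
0.41 30 -0.1715569473657214 -0.16513674921413463 -0.15871655106254784 0.01907131735629186
0.42 27 -0.17276121046398624 -0.16582560092956794 -0.15888999139514964 0.02052362005644559
0.43 26 -0.17729091174599726 -0.16856357119292736 -0.15983623063985747 0.018524769310183098
0.44 26 -0.17915793478099723 -0.1684552977477922 -0.15775266071458716 0.018741540970806825
0.45 26 -0.18317993021625206 -0.16995001875608046 -0.15672010729590885 0.017158538093721254
0.46 26 -0.18618258681254696 -0.17076220268344983 -0.1553418185543527 0.018394534642368177
0.47 23 -0.18887685989418151 -0.17220190230867607 -0.15552694472317063 0.016977911354809416
0.48 26 -0.19178599365474747 -0.17314054555877903 -0.1544950974628106 0.017558557874088998
0.49 27 -0.19400757975613336 -0.17378705228232108 -0.1535665248085088 0.019942356378015558
0.5 31 -0.1958116419611537 -0.17460478539097468 -0.15339792882079567
[... 3150 characters left out ...]
67 0.02469140560330929
0.55 13 -0.1982774665412762 -0.1825682264794895 -0.1668589864177028 0.017386702158287415
0.56 1 -0.16949821642546825 -0.16949821642546825 -0.16949821642546825 0.016100679439962406
cut 0.71 125
0.49 7 -0.19706942812658404 -0.17930892751545596 -0.1565024086932154
0.5 20 -0.1997121362962433 -0.17574334200995118 -0.1565528493465076
0.51 24 -0.19996985985998414 -0.17835260926092844 -0.15675493603560842
0.52 7 -0.20003439434622233 -0.18159004388547745 -0.159351318345194
0.53 11 -0.2053493583367893 -0.1998684046058088 -0.1933558360512615
0.54 52 -0.20781507112611503 -0.18640757953900267 -0.16701775510101302
0.55 4 -0.19853890723627501 -0.19730521844983406 -0.19607191724183515
```

Request:
jog_arm(plan=[0.01,-0.04,0,0,0,0,1,0.025,-0.085,0,0,0,0,1,0.042,-0.13,-0.02,0,0,0,1,0.048,-0.147,-0.06,0,0,0,1,0.048,-0.147,-0.11,0,0,0,1,0.048,-0.147,-0.15,0,0,0,1,0.048,-0.147,-0.17,0,0,0,1,0.048,-0.147,-0.175,0,0,0,1,0.048,-0.147,-0.175,0,0,0,1,0.048,-0.147,-0.175,0,0,0,1])

```text
time_s: 11.0
eef_pos: [0.5068, -0.1766, 0.0508]
tool_rot: [-0.669, 0.744, -0.001, 0.001]
force: [-0.5, -0.4, -0.3]
finger_gap: 0.0876
```

```bash
python3 - <<'E'
from h import *
np.set_printoptions(precision=4,suppress=True)
s=robot.get_state(); print(s['time_s'],s['eef_pos'],s['tool_rot'],s['force'],s['finger_gap'])
for n in('scene','top'):
  c=cap(n,n+'4.png')
  sl=(slice(180,290),slice(220,370)) if n=='scene' else (slice(140,290),slice(250,400))
  cv2.imwrite(f'pics/{n}4z.png',cv2.resize(c['pixels'][sl][:,:,::-1],None,fx=4,fy=4,interpolation=cv2.INTER_CUBIC))
E
```

```text
11.0 [ 0.5068 -0.1766  0.0508] [-0.6685  0.7437 -0.0009  0.0005] [-0.4558 -0.3871 -0.3356] 0.08758481790716549
```

View pics/scene4z.png

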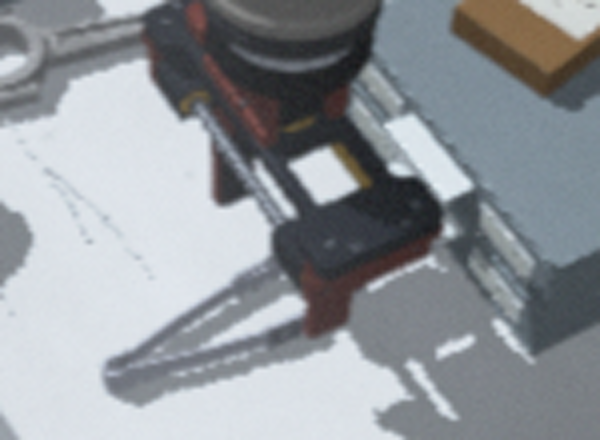

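View pics/top4z.png

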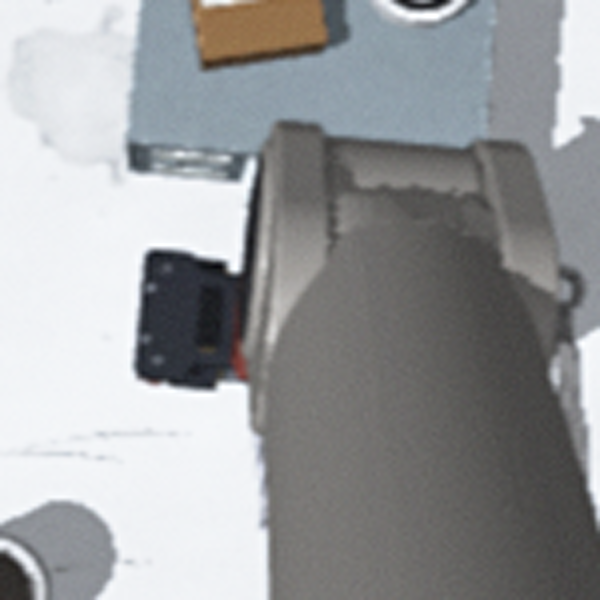

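Request:
jog_arm(plan=[0,0,-0.02,0,0,0,1,0,0,-0.035,0,0,0,0.9,0,0,-0.043,0,0,0,0.8,0,0,-0.047,0,0,0,0.7,0,0,-0.047,0,0,0,0.6,0,0,-0.047,0,0,0,0.54,0,0,-0.047,0,0,0,0.54,0,0,-0.047,0,0,0,0.54,0,0,-0.047,0,0,0,0.54], squeeze=3)

```text
time_s: 12.22
eef_pos: [0.506, -0.1764, 0.0028]
tool_rot: [-0.669, 0.744, -0.0, 0.0]
force: [-0.4, 0.1, -0.4]
finger_gap: 0.0476
```

Request:
jog_arm(plan=[0,0,0,0,0,0,0.5,0,0,0,0,0,0,0.48,0,0,0,0,0,0,0.46,0,0,0,0,0,0,0.45,0,0,0,0,0,0,0.45,0,0,0,0,0,0,0.45], squeeze=3)

```text
time_s: 12.98
eef_pos: [0.506, -0.1763, 0.0027]
tool_rot: [-0.669, 0.744, -0.0, 0.0]
force: [-0.0, 0.6, 1.0]
finger_gap: 0.0393
```

Request:
jog_arm(plan=[0,0,0,0,0,0,0.42,0,0,0,0,0,0,0.42,0,0,0,0,0,0,0.42], squeeze=3)

```text
time_s: 13.35
eef_pos: [0.506, -0.1763, 0.0027]
tool_rot: [-0.669, 0.744, -0.0, 0.0]
force: [-0.1, 1.1, 0.8]
finger_gap: 0.0393
```

Request:
jog_arm(plan=[0,0,0,0,0,0,0.42,0,0,0,0,0,0,0.42,0,0,0,0,0,0,0.42], squeeze=6)

```text
time_s: 13.72
eef_pos: [0.506, -0.1763, 0.0027]
tool_rot: [-0.669, 0.744, -0.0, 0.0]
force: [0.2, 1.2, 1.1]
finger_gap: 0.0369
```

Request:
jog_arm(plan=[0,0,0.002,0,0,0,0.41,0,0,0.006,0,0,0,0.41,0,0,0.014,0,0,0,0.41,0,0,0.026,0,0,0,0.41,0,0,0.04,0,0,0,0.41,0,0,0.056,0,0,0,0.41,0,0,0.072,0,0,0,0.41,0,0,0.088,0,0,0,0.41,0,0,0.104,0,0,0,0.41,0,0,0.12,0,0,0,0.41,0,0,0.134,0,0,0,0.41,0,0,0.146,0,0,0,0.41,0,0,0.154,0,0,0,0.41,0,0,0.158,0,0,0,0.41,0,0,0.158,0,0,0,0.41,0,0,0.158,0,0,0,0.41], squeeze=8)

```text
time_s: 15.72
eef_pos: [0.5056, -0.1763, 0.1602]
tool_rot: [-0.669, 0.744, 0.0, -0.0]
force: [0.0, 0.5, -1.2]
finger_gap: 0.0359
```

```bash
cat > look.py <<'E'
from h import *
import sys
t=sys.argv[1]
np.set_printoptions(precision=4,suppress=True)
s=robot.get_state(); print(s['time_s'],s['eef_pos'],s['tool_rot'],s['force'],s['finger_gap'])
for n in('scene','top'):
  c=cap(n,n+t+'.png'); P=cloud(c)
  m=(P[...,2]>.125)&(P[...,2]<.195)&(P[...,0]>.38)&(P[...,0]<.59)&(abs(P[...,1]+.175)<.05)
  q=P[m]
  for x0 in np.arange(.39,.59,.01):
    k=q[abs(q[:,0]-x0)<.005]
    if len(k): print(n,round(x0,3),len(k),'y',k[:,1].min(),k[:,1].max(),'z',k[:,2].min(),k[:,2].max())
  ys,xs=np.nonzero(m); 
  if len(ys)==0: continue
  y0,y1,x0,x1=ys.min()-8,ys.max()+8,xs.min()-8,xs.max()+8
  f=min(800/(x1-x0),600/(y1-y0),8); print(n,'crop',x0,y0,f)
  cv2.imwrite(f'pics/{n}{t}z.png',cv2.resize(c['pixels'][y0:y1,x0:x1][:,:,::-1],None,fx=f,fy=f,interpolation=cv2.INTER_CUBIC))
  for qn in ('tip_l','tip_r','mark','grip','drawer_pull'):
    for r in robot.mark_of(n,qn)[:2]: print(n,qn,r['uv'],round(r['confidence'],2),w(c,r['uv'],z=.069 if qn=='drawer_pull' else s['eef_pos'][2]+ (.016 if qn=='mark' else .007)))
E
python3 look.py 5
```

```text
15.725 [ 0.5056 -0.1763  0.1602] [-0.6686  0.7436  0.0004 -0.0003] [ 0.0173  0.5478 -1.2203] 0.035925782949643
scene 0.4 23 y -0.16911671914695708 -0.16114828746499266 z 0.15739083150225808 0.17701765099033606
scene 0.41 67 y -0.17227486258511726 -0.15905796369388203 z 0.15591605418209686 0.17737305174122497
scene 0.42 52 y -0.17493634969279492 -0.1597433136659574 z 0.1568721498789536 0.17714614193241363
scene 0.43 60 y -0.1772468135059141 -0.15992467425254997 z 0.15894021977885497 0.17521903753242263
scene 0.44 61 y -0.17984262654932942 -0.15865842575604355 z 0.15762144608931472 0.17469266673273232
scene 0.45 60 y -0.18258874337540448 -0.15752346842171294 z 0.1565084632948478 0.17473415374695755
scene 0.46 58 y -0.18540295298538134 -0.15753365365996547 z 0.15793146411659353 0.17431172264753747
scene 0.47 59 y -0.18743078832857452 -0.15745953021797804 z 0.15783548912410383 0.17450644618337785
scene 0.48 57 y -0.18984962859756244 -0.15816758559287236 z 0.15801611022815376 0.17446602328642347
scene 0.49 110 y -0.2026707151727727 -0.1550612041820153 z 0.15699152939346772 0.19371435874406873
scene 0.5 118 y -0.20340919934196716 -0.14688289946639888 z 0.1574151899996693 0.19462312474650345
scene 0.51 18 y -0.20178719012536056 -0.15630237084284648 z 0.15528837631036363 0.17608564008551686
scene 0.52 3 y -0.1623925625758118 -0.16202889980437885 z 0.15776646110276737 0.16385399273549228
scene crop 231 183 8
scene grip [289.7, 211.2] 0.67 [ 0.5012 -0.1809  0.1672]
scene drawer_pull [323.6, 220.0] 0.67 [ 0.5984 -0.1773  0.069 ]
```

View pics/scene5z.png

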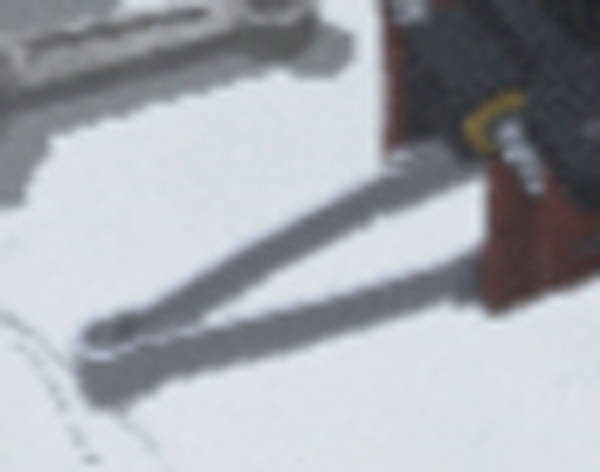

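View pics/scene5.png

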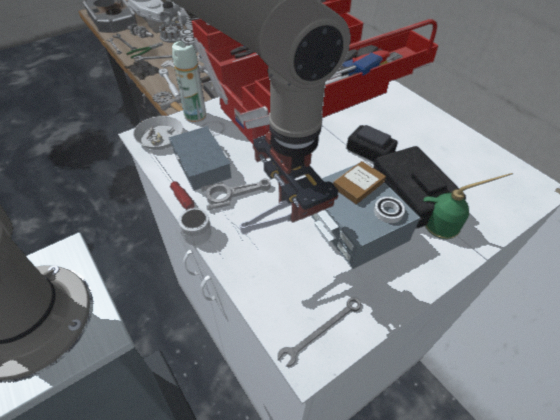

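Request:
jog_arm(plan=[0,0,0,0,0,0,0.4,0,0,0,0,0,0,0.39,0,0,0,0,0,0,0.38,0,0,0,0,0,-0.05,0.38,0,0,0,0,0,-0.13,0.38,0,0,0,0,0,-0.22,0.38,0,0,0,0,0,-0.32,0.38,0,0,0,0,0,-0.42,0.38,0,0,0,0,0,-0.52,0.38,0,0,0,0,0,-0.62,0.38,0,0,0,0,0,-0.72,0.38,0,0,0,0,0,-0.81,0.38,0,0,0,0,0,-0.87,0.38,0,0,0,0,0,-0.9,0.38,0,0,0,0,0,-0.9,0.38,0,0,0,0,0,-0.9,0.38], squeeze=12)

```text
time_s: 18.08
eef_pos: [0.5059, -0.1763, 0.1607]
tool_rot: [-0.279, 0.96, -0.0, -0.0]
force: [-0.6, -0.4, -0.9]
finger_gap: 0.0338
```

```bash
python3 look.py 6 | grep -v ' y '; python3 - <<'E'
import cv2
a=cv2.imread('pics/scene6.png')[170:290,230:380]
cv2.imwrite('pics/s6c.png',cv2.resize(a,None,fx=5,fy=5,interpolation=cv2.INTER_CUBIC))
E
```

```text
18.075 [ 0.5059 -0.1763  0.1607] [-0.2789  0.9603 -0.     -0.    ] [-0.5876 -0.3774 -0.936 ] 0.03380517854647749
scene crop 272 194 8
scene tip_l [314.0, 219.0] 0.63 [ 0.5268 -0.2218  0.1677]
scene tip_l [317.7, 214.5] 0.58 [ 0.5391 -0.2172  0.1677]
scene tip_r [314.0, 219.0] 0.63 [ 0.5268 -0.2218  0.1677]
scene tip_r [317.7, 214.5] 0.58 [ 0.5391 -0.2172  0.1677]
scene mark [302.8, 214.1] 0.44 [ 0.5119 -0.2064  0.1767]
scene grip [289.9, 208.3] 0.59 [ 0.5055 -0.1757  0.1677]
scene grip [317.2, 213.1] 0.43 [ 0.5405 -0.214   0.1677]
scene drawer_pull [324.3, 222.3] 0.62 [ 0.5956 -0.1831  0.069 ]
top crop 294 216 8
```

View pics/s6c.png

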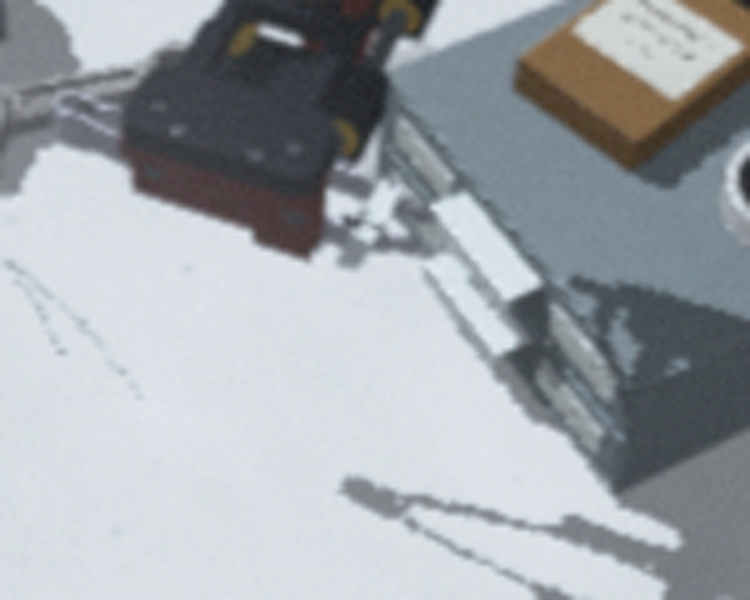

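View pics/top6.png

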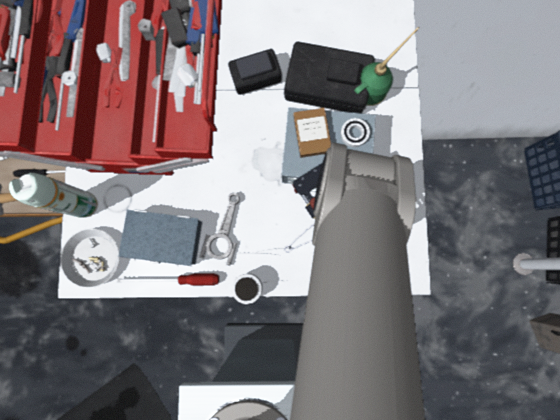

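Request:
jog_arm(plan=[0.003,-0.001,0,0,0,0,0.375,0.01,-0.004,0,0,0,0,0.37,0.02,-0.008,0,0,0,0,0.37,0.032,-0.013,0,0,0,0,0.37,0.044,-0.018,0,0,0,0,0.37,0.056,-0.022,0,0,0,0,0.37,0.068,-0.026,0,0,0,0,0.37,0.077,-0.028,0,0,0,0,0.37,0.083,-0.03,0,0,0,0,0.37,0.085,-0.03,0,0,0,0,0.37,0.085,-0.03,0,0,0,0,0.37,0.085,-0.03,0,0,0,0,0.37])

```text
time_s: 20.18
eef_pos: [0.5906, -0.2063, 0.1607]
tool_rot: [-0.279, 0.96, 0.0, -0.0]
force: [0.3, -0.5, -0.7]
finger_gap: 0.0324
```

```bash
python3 look.py 7 | grep -v ' y '; python3 - <<'E'
from h import *
ims=[robot.capture('scene')['pixels'].astype(float) for _ in range(8)]
a=np.mean(ims,0).astype(np.uint8)[160:260,280:400,::-1]
cv2.imwrite('pics/s7c.png',cv2.resize(a,None,fx=6,fy=6,interpolation=cv2.INTER_CUBIC))
E
```

```text
20.175 [ 0.5906 -0.2063  0.1607] [-0.2786  0.9604  0.0001 -0.0001] [ 0.2704 -0.4544 -0.7415] 0.03240527951964076
scene crop 278 173 8
scene tip_l [362.1, 206.7] 0.63 [ 0.6204 -0.2499  0.1677]
scene tip_l [356.5, 210.2] 0.6 [ 0.6058 -0.2504  0.1677]
scene tip_r [362.1, 206.7] 0.63 [ 0.6204 -0.2499  0.1677]
scene tip_r [356.5, 210.2] 0.6 [ 0.6058 -0.2504  0.1677]
scene mark [347.1, 202.3] 0.69 [ 0.598  -0.2307  0.1767]
scene mark [334.2, 200.5] 0.6 [ 0.581  -0.2134  0.1767]
scene grip [334.6, 198.7] 0.61 [ 0.5907 -0.2048  0.1677]
scene drawer_pull [324.4, 223.1] 0.93 [ 0.5944 -0.1849  0.069 ]
top crop 294 173 8
top grip [244.2, 287.7] 0.71 [ 0.3808 -0.0108  0.1677]
top grip [341.7, 180.2] 0.6 [ 0.5922 -0.2073  0.1677]
top drawer_pull [324.6, 186.3] 0.82 [ 0.6007 -0.1833  0.069 ]
```

View pics/s7c.png

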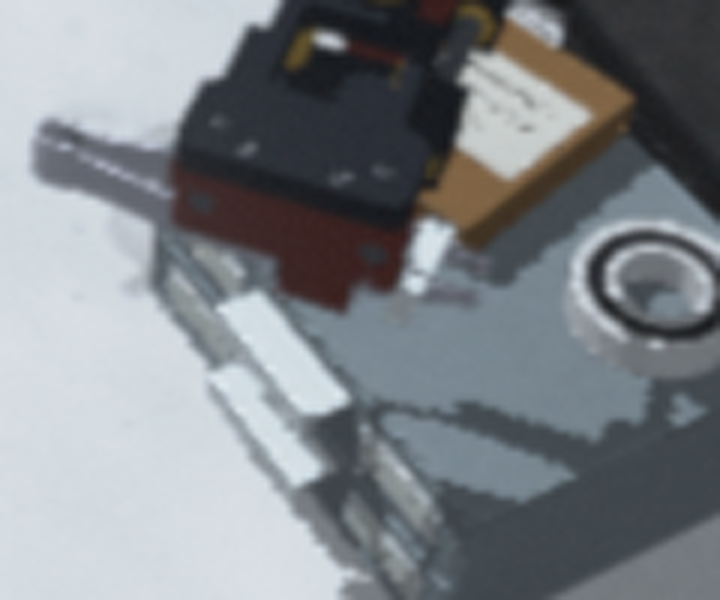

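```bash
cat > avg.py <<'E'
from h import *
import sys
N=int(sys.argv[1])
np.set_printoptions(precision=4,suppress=True)
g=[];d=[]
for i in range(N):
    c=cap('scene'); g.append(robot.get_state()['finger_gap'])
    z=robot.get_state()['eef_pos'][2]+.007
    r=robot.mark_of('scene','tip_l'); g.append(robot.get_state()['finger_gap'])
    if len(r)>1: 
        a,b=[w(c,q['uv'],z=z) for q in r[:2]]; d.append(np.linalg.norm(a-b))
print(np.array(g),np.mean(g),np.std(g)); print(np.array(d),np.mean(d))
s=robot.get_state();print(s['time_s'],s['joint_positions'],s['qd'])
E
python3 avg.py 6
```

```text
[0.0331 0.0327 0.0325 0.0326 0.0328 0.0328 0.0328 0.0329 0.0325 0.0326
 0.0328 0.0327] 0.032725903688090384 0.00016523495664954446
[0.015  0.0099 0.0158 0.0109 0.0163 0.0071] 0.012490568554815645
21.775 [ 0.2312  0.4583  0.0069  1.7382 -0.0037  0.9451 -2.3375] [-0.0005  0.0001  0.0008 -0.0001  0.0003  0.     -0.0009]
```

```bash
python3 - <<'E'
from h import *
np.set_printoptions(precision=4,suppress=True)
cs=[robot.capture('scene') for _ in range(10)]
a=np.mean([c['pixels'].astype(float) for c in cs],0)
b=a[190:220,340:380,::-1].astype(np.uint8)
b=cv2.normalize(b,None,0,255,cv2.NORM_MINMAX)
cv2.imwrite('pics/s8c.png',cv2.resize(b,None,fx=19,fy=19,interpolation=cv2.INTER_CUBIC))
np.save('avg.npy',a)
# expected positions by geometry
c=cs[0]; s=robot.get_state(); f=210/np.tan(np.radians(c['vfov'])/2)
x,y,z,q=s['tool_rot']; ang=np.arctan2(2*x*y,2*x*x-1)+np.pi/2
print('yaw',np.degrees(ang))
X=np.array([np.cos(ang),np.sin(ang),0]);Y=np.array([-X[1],X[0],0])
o=s['eef_pos']+[0,0,-.0028]
def pix(p):
    r=np.linalg.inv(c['pose'])@np.r_[p,1]; return r[0]/r[2]*f+c['cx'],r[1]/r[2]*f+c['cy']
for n,t in (('tip_l',(.05,.006,.01)),('tip_r',(.05,-.006,.01)),('strip centre',(.032,0,.019)),('plate_l',(.015,.0165,.02))):
    u,v=pix(o+X*t[0]+Y*t[1]+np.array([0,0,t[2]])); print(n,u,v,'crop',(u-340)*19,(v-190)*19)
print(s['time_s'])
E
```

```text
yaw -57.65414776627767
tip_l 361.4201306516409 204.60741121970435 crop 406.9824823811766 277.5408131743826
tip_r 359.7631525376429 209.02481746013197 crop 375.499898215215 361.4715317425074
strip centre 352.1086757715352 200.84081203788412 crop 230.06483965916914 205.9754287197983
plate_l 345.95836478535847 191.9797865495579 crop 113.20893092181092 37.61594444160011
22.275
```

View pics/s8c.png

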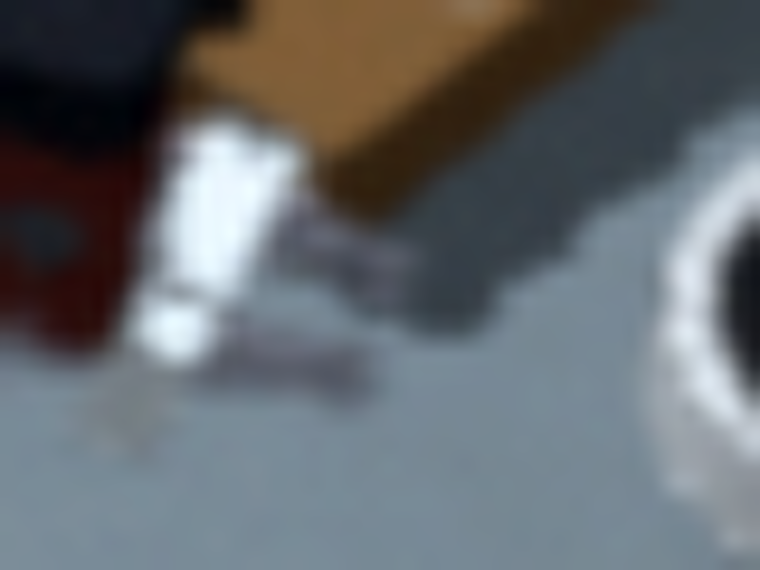

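Request:
jog_arm(plan=[-0.003,0.001,0,0,0,0,0.373,-0.01,0.004,0,0,0,0,0.373,-0.02,0.008,0,0,0,0,0.373,-0.032,0.013,0,0,0,0,0.373,-0.044,0.018,0,0,0,0,0.373,-0.056,0.022,0,0,0,0,0.373,-0.068,0.026,0,0,0,0,0.373,-0.077,0.028,0,0,0,0,0.373,-0.083,0.03,0,0,0,0,0.373,-0.085,0.03,0,0,0,0,0.373,-0.085,0.03,0,0,0,0,0.373,-0.085,0.03,0,0,0,0,0.373])

```text
time_s: 23.78
eef_pos: [0.5063, -0.1764, 0.1607]
tool_rot: [-0.279, 0.96, -0.0, 0.0]
force: [0.6, 0.6, -1.2]
finger_gap: 0.0329
```

```bash
python3 avg.py 12; python3 look.py 9; python3 - <<'E'
from h import *
ims=[robot.capture('scene')['pixels'].astype(float) for _ in range(8)]
a=np.mean(ims,0).astype(np.uint8)[170:270,250:370,::-1]
cv2.imwrite('pics/s9c.png',cv2.resize(a,None,fx=6,fy=6,interpolation=cv2.INTER_CUBIC))
E
```

```text
[0.0329 0.0332 0.033  0.0329 0.0331 0.0326 0.0331 0.0329 0.0331 0.0331
 0.0328 0.0329 0.0327 0.0333 0.0327 0.0332 0.033  0.0334 0.033  0.033
 0.0329 0.0326 0.0331 0.0333] 0.03299836968629766 0.00020821129179569284
[0.018  0.0087 0.0008 0.0816 0.0092 0.0117 0.0148 0.0062 0.0083 0.0119
 0.0142] 0.016840086881872423
24.975 [ 0.2223  0.3214 -0.0041  1.9504  0.0017  0.8698 -2.3598] [ 0.0022  0.0001 -0.0005  0.0011  0.0001  0.0002  0.0006]
24.975 [ 0.506  -0.1763  0.1607] [-0.2785  0.9604 -0.     -0.    ] [ 0.0419  0.0149 -1.1234] 0.033302846451583434
scene 0.48 10 y -0.1883687720547929 -0.17989581021030782 z 0.160887601586708 0.16739159546918947
scene 0.49 21 y -0.21590228417114837 -0.18748440735267224 z 0.16128048972747755 0.17496393696161894
scene 0.5 41 y -0.22004782558264452 -0.1932414898880267 z 0.15742028967430133 0.17651777479364827
scene 0.51 42 y -0.21474248736750562 -0.19127055777031904 z 0.1618342040143027 0.1770790445878625
scene 0.52 92 y -0.22221708165662224 -0.1728617015230109 z 0.15768316170897456 0.1760118413227797
scene 0.53 57 y -0.22106735739337047 -0.17256743924169948
[... 381 characters left out ...]
178  0.1677]
scene mark [304.4, 213.4] 0.45 [ 0.5153 -0.2068  0.1767]
scene grip [237.7, 195.2] 0.56 [ 0.442  -0.0915  0.1677]
top 0.46 3 y -0.12883471291091073 -0.1252006242675675 z 0.16215812405972918 0.17604075854046142
top 0.47 14 y -0.1428026360980046 -0.12650524306136007 z 0.1641761445229496 0.18051467853255
top 0.49 11 y -0.1368931472696073 -0.12685685222005616 z 0.16484432309639985 0.17830086978036497
top 0.5 11 y -0.1468910668941309 -0.1368433883929887 z 0.16407919509240243 0.17831301142948042
top crop 294 216 8
top tip_l [322.2, 155.4] 0.44 [ 0.6441 -0.1692  0.1677]
top tip_r [322.2, 155.4] 0.44 [ 0.6441 -0.1692  0.1677]
top drawer_pull [322.7, 155.7] 0.65 [ 0.6723 -0.1807  0.069 ]
```

View pics/s9c.png

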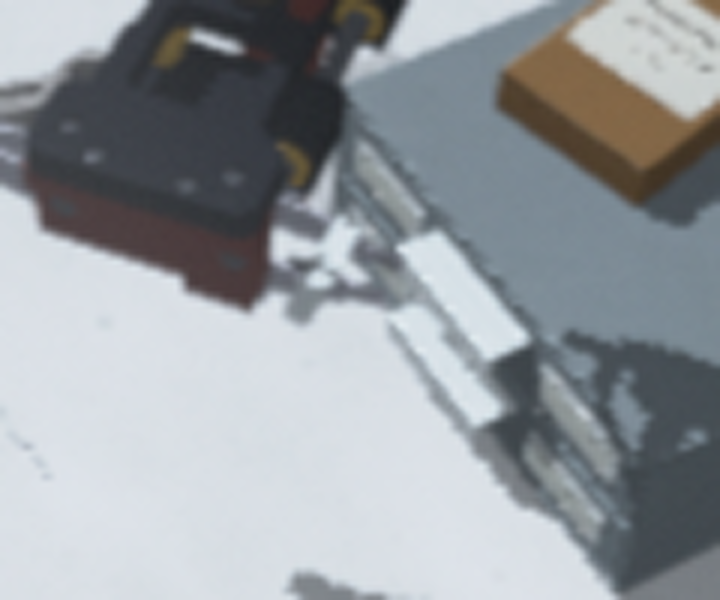

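View pics/scene9.png

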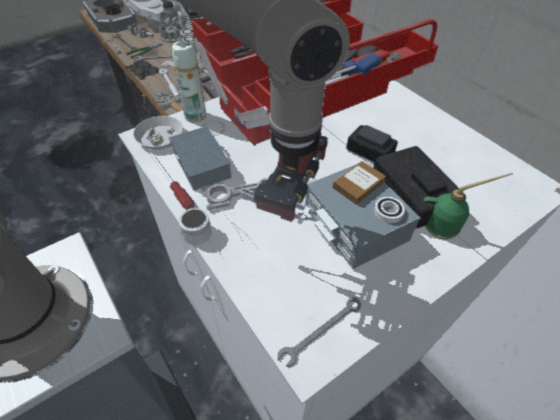

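```bash
python3 - <<'E'
from h import *
s=robot.get_state(); print(s['time_s'],s['eef_pos'],s['finger_gap'],s['qd'])
print(robot.sign_off())
E
```

```text
25.975 [ 0.50596264 -0.17638062  0.16067774] 0.032836522562188226 [-1.25899606e-03  2.82262882e-05  3.78668930e-04  3.19140325e-05
  6.02300956e-04  2.65752019e-04 -3.17430762e-04]
the job is handed in; nothing more can be done
None
```

I pushed the drawer home, and the tweezers are now held level, squeezed to about the mark. I handed the job in at 26 s of the 54 s allowed. My cameras could not resolve the nib against the line on the gauge strip, so the mark setting rests on the finger opening rather than on seeing it.

- **Drawer:** The push went over the catch at about 12 N and came up against the firm stop. After I backed off, both cameras put the pull at x ≈ 0.596 to 0.597 m, against the 0.596 m expected for home. In the last top picture the pull detection was off (it jumped to the cabinet top), but the last scene picture shows the drawer flush.
- **Holding:** The tweezers' underside is about 158 mm above the bench, level to within a few mm by the depth readings, and the arm is still. The grip is set to the 33 mm opening, with up to 12 N available.
- **Mark:** The finger opening, averaged over 24 readings, is 33.0 mm (±0.2 mm scatter). That matches the 33 mm stated for the mark, so the tips should be about 12 mm apart. An averaged close-up taken at a slightly tighter 32.7 mm opening showed about 12 mm. The trained network's tip distances were too noisy to confirm it, mostly 6 to 18 mm with outliers of 1 and 82 mm. The smallest opening I read was 32.4 mm, so the tips were never pinched shut.
- **Position and surroundings:** For viewing, I turned the tweezers about 52° clockwise and moved them briefly over the cabinet. They are back above where they lay, but the tips now point to the right front instead of at the cabinet. The rod and piston look untouched in the last scene picture; I did not measure them.

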